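File the red tin upright in the low rack

TASK

On the jeweller's bench a flat red tin leans on a sloping wooden rest. Stand it upright on its long thin edge and slide it end-first into the empty bay of the low clear-roofed rack (the bay with the green felt tongue), under the roof and between the dividers, until it is fully home and flush with the rack's front. Leave the blue and grey tins, the cup of tools and the jar standing where they are.

Things in the scene. Friction and masses are not known exactly. Their poses are not given: they have to be found in the camera images.
- tin_red: Closed flat red tin to file: 140 mm long (y), 18 thick (x), 75 high when upright (z), 0.13 to 0.24 kg, pale label on both large faces. Origin: centre of the long thin underside (140 x 18) it must stand on. At first it leans 40 degrees from vertical on the rest, z pointing up the slope away from the robot, overhanging the rest by about 50 mm at each end. Either end may go in first.
- rest: Fixed sloping wooden rest, 36 mm wide (y), about 95 deep (x; the tin's upper edge is on its -x side, away from the robot). A 10 mm thick back board under the tin reaches 62 mm up the tin's face; a lip carries its lower edge. Origin on the bench below the lip's middle; the tin's underside centre is 28 mm above it.
- rack: Fixed low rack open on its -x side, roughly to the robot: 3 bays side by side, each 27 mm wide, 85 high, 142 deep, between 6 mm wooden dividers (33 mm pitch); no floor (tins stand on the bench), a 24 mm high back stop, a clear 8 mm roof with wooden edges, top at 93 mm. Origin on the bench, middle of the front edge; x points into the bays.
- bay: The empty bay, floored by a 1 mm green felt strip that sticks out 23 mm in front of the rack. Origin on the bench in the middle of the bay, 71 mm behind the rack's front edge: the centre of the tin's underside comes here when it is home. x points into the bay. Which of the three bays is empty varies.
- tin_blue: Blue tin of the same size, standing home in another bay (its x axis is its length); leave it. Origin: centre of its underside.
- tin_grey: Grey tin of the same size, standing home in the remaining bay (its x axis is its length); leave it. Origin: centre of its underside.
- cup: Loose blue cup, 60 mm across and 85 mm high, holding four tools that reach up to 177 mm and lean out to 25 mm from its axis. It stands close to one end of the red tin (either end). Origin: centre of its underside. Leave it.
- bench_block: Fixed steel block 60 x 60 x 18 mm lying on the bench near the other end of the red tin. Origin: centre of its underside.
- jar: Loose amber jar with a black cap, 50 mm across and 75 mm high, standing in front of the rack on one side of the way into the empty bay. Origin: centre of its underside. Leave it.
- ring_post: Fixed tapered wooden post with rings on it, foot 50 mm across, 118 mm high, standing in front of the rack on the other side of the way into the empty bay. Origin: centre of its underside.

How it is judged (in metres and radians):
At the end, for the whole second after the job is handed in: The red tin stands at rest on its long thin edge on the bench in the empty bay: underside within 6 mm of the bench, upright and in line with the bay within 7 degrees, its centre within 6 mm of home along the bay (end flush with the front) and within 8 mm across it (x of tin_red in the frame of bay between -0.006 and 0.006 m and y of tin_red in the frame of bay between -0.008 and 0.008 m and height (world z) of tin_red below 0.006 m and angle between tin_red's own z axis and vertical below 0.12 rad and angle between the y axis of tin_red and the x axis of bay, either way round below 0.12 rad and linear speed of tin_red below 0.02 m/s); the robot touches nothing.
It fails at once if the cup of tools moved more than 25 mm or tipped more than 20 degrees (distance of cup from where it was at the start of the episode above 0.025 m or angle between cup's own z axis and vertical above 0.35 rad).
It fails at once if the jar moved more than 25 mm or tipped more than 20 degrees (distance of jar from where it was at the start of the episode above 0.025 m or angle between jar's own z axis and vertical above 0.35 rad).
It fails at once if the blue tin moved more than 15 mm (distance of tin_blue from where it was at the start of the episode above 0.015 m).
It fails at once if the grey tin moved more than 15 mm (distance of tin_grey from where it was at the start of the episode above 0.015 m).
It also fails if it takes over 54 s, if anything falls off the work surface, if the arm or the gripper's body presses on something with over 40 N, if the wrist force passes 120 N, or if a joint passes its speed limit or range.

ROBOT

A 6-joint arm with a two-finger parallel gripper is mounted at the origin on the work surface. World frame = base frame: x ahead of the robot, y to its left, z up, the work surface at z = 0. Lengths are in mm, angles in rad, forces in N, time in s.
With the tool pointing down it reaches from about 400 to 925 mm from the base axis. Payload 3.4 kg.
Tool frame: the origin (TCP) lies midway between the tips of the shut fingers; the grasp point (between the pads) lies 19 mm behind it; z points along the fingers, y is the line along which they close (so a half turn about z gives the same grasp; the last joint's range is limited). The gripper opens to 85 mm and grips with 20 to 120 N. Pads are 22 mm wide; open, the fingers measure 114 mm over their backs; the gripper's body (76 mm by 85 mm) begins 54 mm behind the grasp point. The pads swing forward as they close: fully open they stand 13 mm farther back than shut.
Start: joints at [-1.391, 0.307, 1.506, -0, 1.328, -0.073], TCP at [144.348, -556.592, 231.305] pointing down, gripper open.
Joint ranges: [-3.12, 3.12], [-1.05, 2.28], [0.14, 2.33], [-1.42, 4.57], [0.1, 2.73], [-2.68, 2.68]. Speed limits (rad/s): [2.57, 2.57, 3.14, 3.14, 3.14, 3.14].

INTERFACE

Orientations are given as a unit quaternion [w, x, y, z].
In Python, from bench import status, get_image, camera_params, arm, finder gives the robot as it stands.
- The arm moves only by the shell command python3 -m pendant 'ROWS' [FORCE]. ROWS is JSON, a list of rows, each an object of numbers: "x", "y", "z": the shift along the tool's x, y, z in mm; "ax", "ay", "az": the turn, a rotation vector about the tool's x, y, z in degrees; "fingers": the finger opening in mm, from 0 to 85.4. In form: [{"x": .., "y": .., "z": .., "ax": .., "ay": .., "az": .., "fingers": ..}, ...]. A call has 1 to 20 rows; each row is the pose to reach, as a shift and turn from the pose commanded when the call began, along the tool's axes at that moment; what a row does not reach only later rows make up. A row lasts 1/12 s, in which the tool goes at most 41.7 mm and 7.16 degrees, less where a joint would pass 70% of its speed; a pose out of reach is approached as far as the arm can. A call with a gripper value outside its range is refused whole. The fingers move at their own pace and stop on an object; FORCE is the grip in N (left out, the last holds). Time passes only in rows, so rows that repeat a pose let the fingers close. It gives the time, the measured TCP pose, the force, the opening and the grip force at its end, in the units of the state.
- status.read_state(): the state, without advancing time (a new reading comes with each control period).
- get_image(name): name is "side" or "top"; returns the picture (480x640x3 uint8, red, green, blue); there is no depth.
- camera_params(name): a dict with "camera_matrix" (3x3 intrinsics, pixels), "world_to_cam" (4x4, takes a point from world to camera coordinates). Camera axes: x right, y up, looking along -z (the intrinsics and any distortion apply to the point x, -y, -z); pixel columns grow to the right and rows downward; lengths in mm; the calibration is good to about 2 mm. A picture is of the moment at which its call begins. camera_params takes no time and is no camera call.
- arm.hand_in(): hands the job in; it is judged then, once.
Trained networks look in the newest picture that a camera, given by its name, has taken for a name from the list of things; names that differ only in an ending like _2 or _b are one class to them, and where a whole thing is asked for, a point or a joint stands for the part that bears it (a point fixed in the world has none). Each returns a list of dicts, best first, with "confidence" (0 to 1); they miss things now and then, are a little off and sometimes report something else, mostly with a low value. They report only what shows in the picture. A call takes as long as a camera call.
- finder.outline_of(camera, target): "pixels" (480x640 bool, what is visible of it) and "rect" ([centre column, centre row, width, height] in pixels, round what is visible of it).
- finder.pinpoint(camera, target): "location" ([column, row] in pixels: a listed point, or the origin of a listed thing).
The state is a dict: "time": time; "qpos": joint angles; "joint_vel": joint speeds; "tau": joint torques, N m; "tcp_pos": TCP position; "tool_rot": TCP orientation; "contact_force": force on the tool from outside, world axes, zero at the start; "ft_torque": the same for the moment, N m; "grip_width": finger opening in mm; "grip_force": force on a finger pad.
Only numpy, scipy, OpenCV 4.12 (cv2) and the standard library are available. Lean on these libraries where they do the work, as an engineer would, in place of code of your own. Each camera call takes 0.05 s, during which the arm holds its last target. There are 200 camera calls.

## Working session

There is one attempt and no reset: what is moved stays moved. The work goes in short steps, Python scripts to look and compute and a shell command to move; the robot and the scene stay as the last step left them, time stands still between calls to the robot, and variables do not carry over. Pictures are saved under pics/ and viewed, at most 10 in all, crops included, and the job is handed in when it is done.

```bash
ls; mkdir -p pics; cat > h.py <<'E'
import numpy as np, cv2, json
from bench import status, get_image, camera_params, arm, finder
from scipy.spatial.transform import Rotation as R
def proj(cam,P):
    c=camera_params(cam);T=np.array(c["world_to_cam"]);K=np.array(c["camera_matrix"])
    p=np.atleast_2d(P)@T[:3,:3].T+T[:3,3]; p=p*[1,-1,-1]; u=p@K.T; return u[:,:2]/u[:,2:]
def ray(cam,px):
    c=camera_params(cam);T=np.array(c["world_to_cam"]);K=np.array(c["camera_matrix"])
    d=np.linalg.solve(K,[px[0],px[1],1])*[1,-1,-1]; Rm=T[:3,:3]
    return -Rm.T@T[:3,3], Rm.T@d
def onz(cam,px,z):
    o,d=ray(cam,px); return o+d*(z-o[2])/d[2]
def save(n,im): cv2.imwrite(f"pics/{n}.png",np.ascontiguousarray(im[...,::-1]))
def tool():
    s=status.read_state(); q=s["tool_rot"]; return np.array(s["tcp_pos"]),R.from_quat([q[1],q[2],q[3],q[0]])
E
python3 - <<'E'
from h import *
for c in("side","top"):
    save(c+"0",get_image(c)); p=camera_params(c); print(c,p.keys(),np.round(ray(c,(320,240)),2))
    for n in ("tin_red","rest","rack","bay","tin_blue","tin_grey","cup","bench_block","jar","ring_post"):
        r=finder.pinpoint(c,n)
        if r: print(n,np.round(r[0]["location"],1),round(r[0]["confidence"],2),np.round(onz(c,r[0]["location"],28 if n=="tin_red" else 0),0))
s=status.read_state();print(s)
E
```

```text
pics
side dict_keys(['camera_matrix', 'world_to_cam']) [[ 3.3177e+02 -8.3015e+02  6.7675e+02]
 [ 2.2000e-01  7.9000e-01 -5.7000e-01]]
tin_red [281.2 200.5] 0.92 [548. 210.  28.]
rest [281.6 214.1] 0.7 [546. 204.   0.]
rack [338.6 344.6] 0.78 [ 549. -180.    0.]
cup [293.8 187.2] 0.96 [595. 302.   0.]
bench_block [293.1 251.4] 0.98 [539.  74.   0.]
jar [271.  303.8] 0.87 [469. -60.   0.]
ring_post [303.9 371.3] 0.74 [ 484. -219.    0.]
top dict_keys(['camera_matrix', 'world_to_cam']) [[ 4.12430e+02 -4.83000e+00  1.05545e+03]
 [ 1.80000e-01  3.00000e-02 -9.80000e-01]]
tin_red [246.5 268.3] 0.82 [539. 198.  28.]
rest [246.5 268.4] 0.64 [542. 204.   0.]
rack [409.4 259. ] 0.69 [ 553. -185.    0.]
cup [201.1 249. ] 0.64 [593. 314.   0.]
bench_block [295.2 261.9] 0.86 [555.  87.   0.]
jar [359.5 294.2] 0.8 [473. -63.   0.]
ring_post [430.5 286.5] 0.57 [ 487. -231.    0.]
{'time': 1.1, 'qpos': array([-1.39050082e+00,  3.06764016e-01,  1.50639940e+00, -6.42114600e-06,
        1.32834166e+00, -7.35200166e-02]), 'joint_vel': array([-0.00032772,  0.00089569,  0.00060184, -0.00190646, -0.00096546,
        0.00094033]), 'tau': array([-2.65669179e-03, -4.57504642e+01, -2.52340150e+01, -2.72366833e-04,
        9.70147994e-04, -8.16940808e-07]), 'tcp_pos': array([ 144.34944779, -556.6127669 ,  231.32576377]), 'tool_rot': array([ 4.38918682e-05,  9.91957914e-01,  1.26568144e-01, -7.75632867e-07]), 'contact_force': array([-0.04329773, -0.50163913, -0.31737626]), 'ft_torque': array([-0.03785833, -0.01538099,  0.01057615]), 'grip_force': 0.0, 'grip_width': 85.45835449826815}
```

View pics/side0.png

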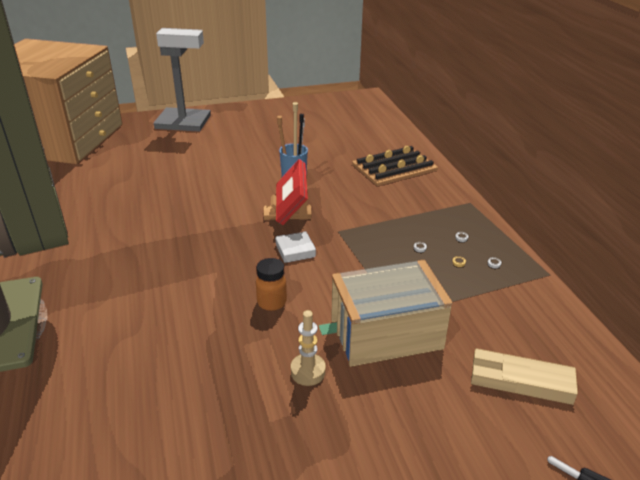

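View pics/top0.png

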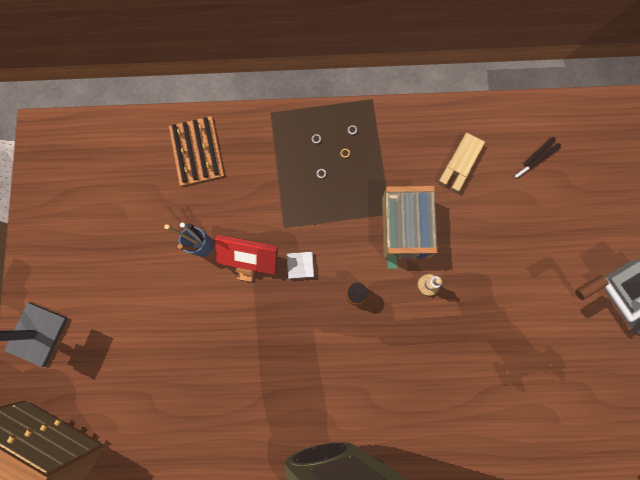

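Both pictures agree. The red tin is at about (246,255) in the top view, with the cup on its left (+y) end and the block on its right end. The empty bay is the rack's leftmost (+y) one, with the felt at (392,261). The jar is at (358,294) and the post at (430,286). Next I fit box models to the outlines to get exact poses.

```bash
cat > fit.py <<'E'
from h import *
from scipy.optimize import minimize
def box(x0,x1,y0,y1,z0,z1): return np.array([[x,y,z] for x in(x0,x1) for y in(y0,y1) for z in(z0,z1)],float)
def hull(cam,P):
    h=cv2.convexHull(proj(cam,P).astype(np.float32))[:,0]; m=np.zeros((480,640),np.uint8)
    cv2.fillConvexPoly(m,np.round((h)*256).astype(np.int32),255,cv2.LINE_AA,8); return m/255.
def fit(masks,pts,p0,step):
    def cost(p):
        c=0
        for cam,m in masks.items():
            a=hull(cam,pts(p)); c+=1-np.minimum(a,m).sum()/np.maximum(a,m).sum()
        return c
    p0=np.array(p0,float); s=np.vstack([p0]+[p0+np.eye(len(p0))[i]*step[i] for i in range(len(p0))])
    r=minimize(cost,p0,method="Nelder-Mead",options=dict(initial_simplex=s,xatol=.02,fatol=1e-5,maxiter=400)); return r.x,r.fun
def tinpts(p): # x,y of underside centre, yaw(deg) of frame, lean(deg), z ; lean moves z axis toward -x
    A=R.from_euler("z",p[2],degrees=True)*R.from_euler("y",-p[3],degrees=True)
    return A.apply(box(-9,9,-70,70,0,75))+[p[0],p[1],p[4]]
def rackpts(p): return R.from_euler("z",p[2],degrees=True).apply(box(0,RD,-52.5,52.5,0,93))+[p[0],p[1],0]
RD=148
E
python3 - <<'E'
import fit; from fit import *
ims={}
M={}
for c in("side","top"):
    ims[c]=get_image(c)
    for n in("tin_red","rack"):
        r=finder.outline_of(c,n)[0]; M[c,n]=r["pixels"].astype(float); print(c,n,r["confidence"],r["rect"],M[c,n].sum())
for cams in(("side","top"),("side",),("top",)):
    t,f=fit.fit({c:M[c,"tin_red"] for c in cams},lambda p:tinpts([p[0],p[1],p[2],40,28]),[543,204,170],[8,8,5]); print(cams,"tin",t,f)
    for rd in (142,148):
        fit.RD=rd; k,f=fit.fit({c:M[c,"rack"] for c in cams},rackpts,[552,-183,0],[8,8,5]); print(cams,"rack",rd,k,f)
t,_=fit.fit({c:M[c,"tin_red"] for c in("side","top")},lambda p:tinpts([p[0],p[1],p[2],40,28]),[543,204,170],[8,8,5])
k,_=fit.fit({c:M[c,"rack"] for c in("side","top")},rackpts,[552,-183,0],[8,8,5])
np.save("p.npy",[t,k])
out=[]
E_=[(a,b) for a in range(8) for b in range(a) if bin(a^b).count("1")==1]
for c in("side","top"):
    im=cv2.resize(ims[c],None,fx=4,fy=4,interpolation=cv2.INTER_CUBIC)
    for P in(tinpts([*t,40,28]),rackpts(k)):
        u=proj(c,P)*4+2
        for a,b in E_: cv2.line(im,tuple(map(int,u[a])),tuple(map(int,u[b])),(255,255,0),1)
    x,y=((260,160) if c=="side" else (200,180))
    if c=="side": o=np.vstack([im[150*4:240*4,250*4:340*4][:360],im[255*4:365*4,320*4:460*4][:, :360]][:1]); 
    crop=[(im[600:960,1000:1360],im[1040:1480,1300:1860])] if c=="side" else [(im[860:1160,780:1180],im[720:1160,1480:1800])]
    for j,q in enumerate(crop[0]): out.append(q)
W=800;canvas=np.zeros((600,800,3),np.uint8)
qs=[cv2.resize(q,(400,300)) for q in out]
canvas[:300,:400],canvas[:300,400:],canvas[300:,:400],canvas[300:,400:]=qs
save("fit",canvas)
E
```

```text
side tin_red 0.69 [293.0, 194.7, 34.8, 67.6] 1451.0
side rack 0.89 [390.9, 314.6, 121.5, 104.5] 9746.0
top tin_red 0.73 [246.5, 257.0, 62.2, 40.3] 1695.0
top rack 0.9 [409.5, 222.9, 52.3, 69.9] 3592.0Traceback (most recent call last):
  File "<stdin>", line 9, in <module>
AttributeError: 'function' object has no attribute 'fit'
```

```bash
cat > run.py <<'E'
import fit as F
from h import *
tinpts,rackpts=F.tinpts,F.rackpts
ims={};M={}
for c in("side","top"):
    ims[c]=get_image(c)
    for n in("tin_red","rack"): M[c,n]=finder.outline_of(c,n)[0]["pixels"].astype(float)
T=lambda p:tinpts([p[0],p[1],p[2],40,28])
for cams in(("side",),("top",),("side","top")):
    t,f=F.fit({c:M[c,"tin_red"] for c in cams},T,[543,204,170],[8,8,5]); print(cams,"tin",t,f)
    for F.RD in (142,148):
        k,f=F.fit({c:M[c,"rack"] for c in cams},rackpts,[552,-183,0],[8,8,5]); print(cams,"rack",F.RD,k,f)
np.save("p.npy",[t,k]); out=[]
Ed=[(a,b) for a in range(8) for b in range(a) if bin(a^b).count("1")==1]
for c in("side","top"):
    im=cv2.resize(ims[c],None,fx=4,fy=4,interpolation=cv2.INTER_CUBIC)
    for P in(T(t),rackpts(k)):
        u=proj(c,P)*4+2
        for a,b in Ed: cv2.line(im,tuple(map(int,u[a])),tuple(map(int,u[b])),(255,255,0),1)
    out+= (im[600:960,1000:1480],im[1040:1460,1300:1860]) if c=="side" else (im[860:1160,780:1180],im[720:1140,1400:1960])
q=[cv2.resize(q,(400,300)) for q in out]
save("fit",np.vstack([np.hstack(q[:2]),np.hstack(q[2:])]))
E
python3 run.py
```

```text
('side',) tin [542.65103348 203.71681726 164.9437668 ] 0.11353135996152897
('side',) rack 142 [ 5.58581974e+02 -1.76257197e+02  2.85210516e-01] 0.06695437764939971
('side',) rack 148 [ 554.03949915 -174.19787153   -0.90831106] 0.059062010361702
('top',) tin [543.13982383 200.36819531 166.30847588] 0.13308423804102065
('top',) rack 142 [ 561.48731025 -174.38960599   -1.96302592] 0.057644752652277864
('top',) rack 148 [ 556.15584426 -174.19946733   -1.70100169] 0.06421518624785816
('side', 'top') tin [542.22554971 201.74503659 165.24317723] 0.25260238748823205
('side', 'top') rack 142 [ 559.66741326 -174.4972185    -1.41006084] 0.1338859624090597
('side', 'top') rack 148 [ 555.20863859 -174.58126221   -1.18468123] 0.13402077113268396
```

View pics/fit.png

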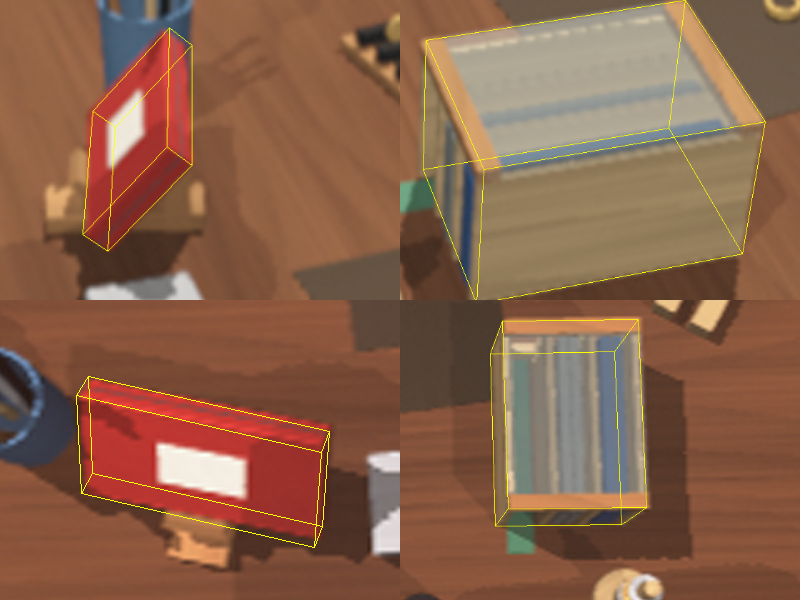

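The fits lie tightly on the images: the tin is at (542,202), yaw 165.2°, and the rack front is at (555,-174.6), yaw about -1.3°. I'll grip the tin's overhang on the block side, with the tool along the slope.

```bash
cat > g.py <<'E'
from h import *
def rel(P,Rt,tag=""):
    p,r=tool(); d=r.inv().apply(np.array(P)-p); w=(r.inv()*Rt).as_rotvec(degrees=True)
    print(tag,"xyz",np.round(d,1),"rot",np.round(w,2))
t,k=np.load("p.npy")
TA=R.from_euler("z",t[2],degrees=True)*R.from_euler("y",-40,degrees=True)   # tin pose on rest
FL=R.from_matrix(np.array([[0,-1,0],[-1,0,0],[0,0,-1.]]))   # tool axes in tin: x=-y, y=-x, z=-z
def tinpt(v): return TA.apply(v)+[t[0],t[1],28]
GY,GZ=47,57
Rg=TA*FL
grasp=tinpt([0,GY,GZ-19])
pre=tinpt([0,GY,GZ-19+90])
E
python3 - <<'E'
from g import *
print(Rg.as_matrix().round(2),grasp,pre)
rel([470,-250,280],R.from_euler("z",20,degrees=True)*R.from_euler("x",180,degrees=True),"via"); rel(pre,Rg,"pre")
for c in("top",): print(onz("top",(392,264),1))
E
```

```text
[[ 0.25  0.74 -0.62]
 [ 0.97 -0.2   0.16]
 [ 0.   -0.64 -0.77]] [553.8741008  150.07360083  57.10968884] [609.81680976 135.33799108 126.05368872]
via xyz [ 392.2 -215.   -48.7] rot [ 0.    0.   -5.46]
pre xyz [ 624.3 -552.9  105.2] rot [ 36.13 -21.15 -58.13]
[ 542.48471775 -143.06441306    1.        ]
```

```bash
python3 -m pendant '[{"x":40,"y":-22,"z":-5,"fingers":60},{"x":80,"y":-44,"z":-10,"fingers":60},{"x":117,"y":-64,"z":-15,"fingers":60},{"x":154,"y":-84,"z":-20,"fingers":60},{"x":190,"y":-104,"z":-25,"fingers":60},{"x":226,"y":-124,"z":-30,"fingers":60},{"x":262,"y":-144,"z":-36,"fingers":60},{"x":298,"y":-163,"z":-42,"fingers":60},{"x":334,"y":-183,"z":-46,"fingers":60},{"x":370,"y":-203,"z":-49,"fingers":60},{"x":392,"y":-215,"z":-49,"fingers":60},{"x":392,"y":-215,"z":-49,"fingers":60}]' 80; python3 -c "
from g import *
rel(pre+np.array([0,0,60]),Rg,'pre60')"
```

```text
pre60 xyz [ 624.3 -552.9   45.2] rot [ 36.13 -21.15 -58.13]validation failed for argument at $[0]...
```

The pendant refused the row, probably because all the fields are required.

```bash
python3 -m pendant '[{"x":40,"y":-22,"z":-5,"ax":0,"ay":0,"az":0,"fingers":60},{"x":100,"y":-55,"z":-12,"ax":0,"ay":0,"az":0,"fingers":60},{"x":140,"y":-77,"z":-18,"ax":0,"ay":0,"az":0,"fingers":60},{"x":392,"y":-215,"z":-49,"ax":0,"ay":0,"az":0,"fingers":60},{"x":392,"y":-215,"z":-49,"ax":0,"ay":0,"az":0,"fingers":60},{"x":392,"y":-215,"z":-49,"ax":0,"ay":0,"az":0,"fingers":60},{"x":392,"y":-215,"z":-49,"ax":0,"ay":0,"az":0,"fingers":60},{"x":392,"y":-215,"z":-49,"ax":0,"ay":0,"az":0,"fingers":60},{"x":392,"y":-215,"z":-49,"ax":0,"ay":0,"az":0,"fingers":60},{"x":392,"y":-215,"z":-49,"ax":0,"ay":0,"az":0,"fingers":60},{"x":392,"y":-215,"z":-49,"ax":0,"ay":0,"az":0,"fingers":60},{"x":392,"y":-215,"z":-49,"ax":0,"ay":0,"az":0,"fingers":60}]' 80; python3 -c "
from g import *
rel(pre+np.array([0,0,60]),Rg,'pre60')"
```

```text
time: 2.7
tcp_pos: [474.5, -246.1, 281.3]
tool_rot: [-0.0, 0.992, 0.129, 0.002]
contact_force: [0.5, -0.2, 0.8]
grip_width: 60.0
grip_force: 0.0
pre60 xyz [ 228.2 -333.9   96.4] rot [ 36.31 -21.29 -57.73]
```

```bash
python3 -m pendant '[{"x":20,"y":-30,"z":0,"ax":3,"ay":-2,"az":-5,"fingers":60},{"x":228,"y":-334,"z":96,"ax":36.3,"ay":-21.3,"az":-57.7,"fingers":60},{"x":228,"y":-334,"z":96,"ax":36.3,"ay":-21.3,"az":-57.7,"fingers":60},{"x":228,"y":-334,"z":96,"ax":36.3,"ay":-21.3,"az":-57.7,"fingers":60},{"x":228,"y":-334,"z":96,"ax":36.3,"ay":-21.3,"az":-57.7,"fingers":60},{"x":228,"y":-334,"z":96,"ax":36.3,"ay":-21.3,"az":-57.7,"fingers":60},{"x":228,"y":-334,"z":96,"ax":36.3,"ay":-21.3,"az":-57.7,"fingers":60},{"x":228,"y":-334,"z":96,"ax":36.3,"ay":-21.3,"az":-57.7,"fingers":60},{"x":228,"y":-334,"z":96,"ax":36.3,"ay":-21.3,"az":-57.7,"fingers":60},{"x":228,"y":-334,"z":96,"ax":36.3,"ay":-21.3,"az":-57.7,"fingers":60},{"x":228,"y":-334,"z":96,"ax":36.3,"ay":-21.3,"az":-57.7,"fingers":60},{"x":228,"y":-334,"z":96,"ax":36.3,"ay":-21.3,"az":-57.7,"fingers":60},{"x":228,"y":-334,"z":96,"ax":36.3,"ay":-21.3,"az":-57.7,"fingers":60},{"x":228,"y":-334,"z":96,"ax":36.3,"ay":-21.3,"az":-57.7,"fingers":60},{"x":228,"y":-334,"z":96,"ax":36.3,"ay":-21.3,"az":-57.7,"fingers":60},{"x":228,"y":-334,"z":96,"ax":36.3,"ay":-21.3,"az":-57.7,"fingers":60}]'; python3 -c "
from g import *
rel(pre,Rg,'pre');rel(grasp,Rg,'grasp');print(status.read_state()['qpos'])
im=get_image('side');save('a1',np.hstack([cv2.resize(im[120:270,220:370],(400,400),interpolation=2),cv2.resize(get_image('top')[180:330,180:330],(400,400),interpolation=2)]))"
```

```text
time: 4.03
tcp_pos: [606.7, 128.6, 186.6]
tool_rot: [-0.271, 0.747, 0.57, -0.209]
contact_force: [-0.7, -0.1, 0.7]
grip_width: 59.9
grip_force: 0.0
pre xyz [ 7.4 39.9 45.5] rot [-0.05 -0.23 -0.48]
grasp xyz [  7.1  40.  135.5] rot [-0.05 -0.23 -0.48]
[0.02886076 0.77016866 0.9894725  0.21069644 2.0504006  0.32865253]
```

View pics/a1.png

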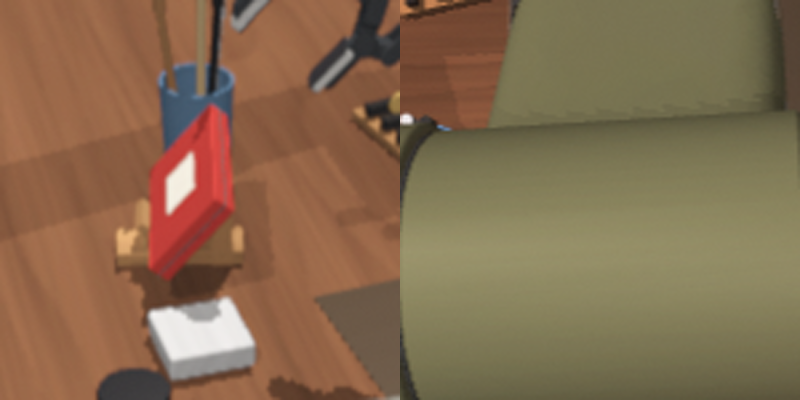

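The side view shows the fingers at the upper right, aligned with the slope. The top view is blocked by the arm. I'll descend to the grasp.

```bash
python3 -m pendant '[{"x":4,"y":20,"z":22,"ax":0,"ay":0,"az":-0.5,"fingers":60},{"x":7,"y":40,"z":45,"ax":0,"ay":-0.2,"az":-0.5,"fingers":60},{"x":7,"y":40,"z":48,"ax":0,"ay":-0.2,"az":-0.5,"fingers":60},{"x":7,"y":40,"z":68,"ax":0,"ay":-0.2,"az":-0.5,"fingers":60},{"x":7,"y":40,"z":88,"ax":0,"ay":-0.2,"az":-0.5,"fingers":60},{"x":7,"y":40,"z":105,"ax":0,"ay":-0.2,"az":-0.5,"fingers":60},{"x":7,"y":40,"z":105,"ax":0,"ay":-0.2,"az":-0.5,"fingers":60}]'; python3 -c "
from g import *
rel(grasp,Rg,'grasp')
im=get_image('side');save('a2',cv2.resize(im[120:270,220:370],(500,500),interpolation=2))"
```

```text
time: 4.72
tcp_pos: [569.0, 146.6, 78.0]
tool_rot: [-0.274, 0.742, 0.573, -0.213]
contact_force: [-0.6, -0.8, 0.1]
grip_width: 59.8
grip_force: 0.0
grasp xyz [-0.4  1.8 26. ] rot [-0.56  0.19  0.07]
```

View pics/a2.png

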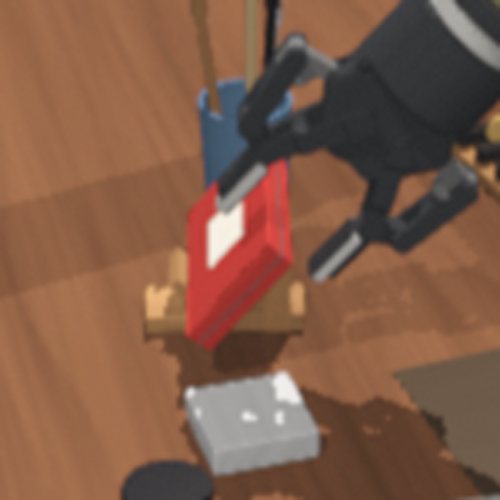

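The fingers straddle the end of the tin, one above and one below. I'll go in the last 26 mm and close.

```bash
python3 -m pendant '[{"x":0,"y":2,"z":13,"ax":-0.5,"ay":0.2,"az":0,"fingers":60},{"x":0,"y":2,"z":26,"ax":-0.5,"ay":0.2,"az":0,"fingers":60},{"x":0,"y":2,"z":26,"ax":-0.5,"ay":0.2,"az":0,"fingers":40},{"x":0,"y":2,"z":26,"ax":-0.5,"ay":0.2,"az":0,"fingers":26},{"x":0,"y":2,"z":26,"ax":-0.5,"ay":0.2,"az":0,"fingers":20},{"x":0,"y":2,"z":26,"ax":-0.5,"ay":0.2,"az":0,"fingers":10},{"x":0,"y":2,"z":26,"ax":-0.5,"ay":0.2,"az":0,"fingers":10},{"x":0,"y":2,"z":26,"ax":-0.5,"ay":0.2,"az":0,"fingers":10},{"x":0,"y":2,"z":26,"ax":-0.5,"ay":0.2,"az":0,"fingers":10},{"x":0,"y":2,"z":26,"ax":-0.5,"ay":0.2,"az":0,"fingers":10},{"x":0,"y":2,"z":26,"ax":-0.5,"ay":0.2,"az":0,"fingers":10}]' 80; python3 -c "
from g import *
rel(grasp,Rg,'grasp')"
```

```text
time: 5.68
tcp_pos: [558.5, 150.5, 59.2]
tool_rot: [-0.27, 0.744, 0.575, -0.206]
contact_force: [0.5, -1.0, 6.5]
grip_width: 17.0
grip_force: 77.5
grasp xyz [-1.6 -2.   4.4] rot [ 0.3  -0.16  0.18]
```

Gripped: 17 mm opening, 77 N. I'll lift up the slope and away from the cup, then check.

```bash
python3 -m pendant '[{"x":0,"y":-1,"z":-8,"ax":0,"ay":0,"az":0,"fingers":10},{"x":0,"y":-3,"z":-16,"ax":0,"ay":0,"az":0,"fingers":10},{"x":-3,"y":-10,"z":-30,"ax":0,"ay":0,"az":0,"fingers":10},{"x":-8,"y":-22,"z":-48,"ax":0,"ay":0,"az":0,"fingers":10},{"x":-20,"y":-36,"z":-68,"ax":0,"ay":0,"az":0,"fingers":10},{"x":-34,"y":-50,"z":-90,"ax":0,"ay":0,"az":0,"fingers":10},{"x":-48,"y":-68,"z":-115,"ax":0,"ay":0,"az":0,"fingers":10},{"x":-48,"y":-68,"z":-115,"ax":0,"ay":0,"az":0,"fingers":10}]'; cat > tgt.py <<'E'
from g import *
k[2]=-1.4
RK=R.from_euler("z",k[2],degrees=True)
def lane(s,z,dy=0): # s along bay from rack front (world TCP)
    return RK.apply([s,33+dy,0])+[k[0],k[1],z]
Rl=RK*R.from_euler("x",180,degrees=True)
E
python3 -c "
from tgt import *
p,r=tool()
rel(p+[-20,-40,20],R.from_euler('z',75.2,degrees=True)*R.from_euler('x',180,degrees=True),'upright')
rel([420,-70,210],Rl,'yaw'); print(Rl.as_matrix().round(3))"
```

```text
time: 6.35
tcp_pos: [568.9, 95.7, 195.3]
tool_rot: [-0.267, 0.746, 0.575, -0.203]
contact_force: [1.8, -0.6, -0.2]
grip_width: 16.9
grip_force: 77.3
upright xyz [-43.7 -19.8  -9.9] rot [-39.16  -0.22   0.04]
yaw xyz [-198.2  -88.5   52.1] rot [-33.21  25.92  73.45]
[[ 1.    -0.024 -0.   ]
 [-0.024 -1.    -0.   ]
 [ 0.     0.    -1.   ]]
```

```bash
python3 -m pendant '[{"x":-15,"y":-7,"z":-4,"ax":-7,"ay":0,"az":0,"fingers":10},{"x":-30,"y":-14,"z":-7,"ax":-14,"ay":0,"az":0,"fingers":10},{"x":-44,"y":-20,"z":-10,"ax":-21,"ay":0,"az":0,"fingers":10},{"x":-44,"y":-20,"z":-10,"ax":-28,"ay":0,"az":0,"fingers":10},{"x":-44,"y":-20,"z":-10,"ax":-35,"ay":-0.2,"az":0,"fingers":10},{"x":-44,"y":-20,"z":-10,"ax":-39.2,"ay":-0.2,"az":0,"fingers":10},{"x":-44,"y":-20,"z":-10,"ax":-39.2,"ay":-0.2,"az":0,"fingers":10}]'; python3 -c "
from tgt import *
rel(lane(-145,205),Rl,'yaw')"
```

```text
time: 6.93
tcp_pos: [542.3, 58.8, 210.9]
tool_rot: [-0.003, 0.791, 0.612, -0.003]
contact_force: [-0.9, 1.0, -0.9]
grip_width: 16.7
grip_force: 78.6
yaw xyz [-223.6  -77.3    6.5] rot [-0.38  0.32 76.8 ]
```

```bash
python3 -m pendant '[{"x":-20,"y":-7,"z":0,"ax":0,"ay":0,"az":7,"fingers":10},{"x":-40,"y":-14,"z":1,"ax":0,"ay":0,"az":14,"fingers":10},{"x":-60,"y":-21,"z":2,"ax":0,"ay":0,"az":21,"fingers":10},{"x":-80,"y":-28,"z":2,"ax":0,"ay":0,"az":28,"fingers":10},{"x":-100,"y":-35,"z":3,"ax":0,"ay":0,"az":35,"fingers":10},{"x":-120,"y":-42,"z":4,"ax":0,"ay":0,"az":42,"fingers":10},{"x":-140,"y":-49,"z":4,"ax":0,"ay":0,"az":49,"fingers":10},{"x":-160,"y":-56,"z":5,"ax":0,"ay":0,"az":56,"fingers":10},{"x":-180,"y":-63,"z":6,"ax":0,"ay":0,"az":63,"fingers":10},{"x":-200,"y":-70,"z":6,"ax":-0.4,"ay":0.3,"az":70,"fingers":10},{"x":-224,"y":-77,"z":6,"ax":-0.4,"ay":0.3,"az":76.8,"fingers":10},{"x":-224,"y":-77,"z":6,"ax":-0.4,"ay":0.3,"az":76.8,"fingers":10},{"x":-224,"y":-77,"z":6,"ax":-0.4,"ay":0.3,"az":76.8,"fingers":10},{"x":-224,"y":-77,"z":6,"ax":-0.4,"ay":0.3,"az":76.8,"fingers":10}]'; cat > look.py <<'E'
import fit as F,sys
from tgt import *
M={};ims={}
p,r=tool()
for c in("side","top"):
    ims[c]=get_image(c); o=finder.outline_of(c,"tin_red")
    if o: M[c]=o[0]["pixels"].astype(float); print(c,o[0]["confidence"],M[c].sum())
m=M["side"]
# tin in tool: free params: offset along tool x of tin centre, tool z of underside, pitch, relative to gripper
def pts(q): # local tin: x along length
    B=F.box(-70,70,-9,9,0,75); A=r*R.from_euler("x",180,degrees=True)*R.from_euler("y",q[2],degrees=True)
    return A.apply(B+[0,0,0])+r.apply([q[0],0,q[1]])+p
for s in ({"side":m},)+(({"side":m,"top":M["top"]},) if "top" in M else ()):
    q,f=F.fit(s,pts,[47,42,0],[6,6,4]); print("centre ahead, underside below TCP, pitch",q,f)
P=pts(q); print("corners z",P[:,2].round(1),"x",P[:,0].round(0))
Ed=[(a,b) for a in range(8) for b in range(a) if bin(a^b).count("1")==1]
o=[]
for c,(x0,y0) in(("side",(240,220)),("top",(320,190))):
    im=cv2.resize(ims[c],None,fx=4,fy=4,interpolation=cv2.INTER_CUBIC)
    for Q,col in((P,(255,255,0)),(F.rackpts(k),(0,255,255))):
        u=proj(c,Q)*4+2
        for a,b in Ed: cv2.line(im,tuple(map(int,u[a])),tuple(map(int,u[b])),col,1)
    o.append(cv2.resize(im[4*y0:4*y0+520,4*x0:4*x0+520],(400,400)))
save(sys.argv[1],np.hstack(o))
E
python3 look.py b1; python3 -c "
from tgt import *
rel(lane(-145,205),Rl,'at')"
```

```text
time: 8.1
tcp_pos: [415.8, -139.5, 204.2]
tool_rot: [-0.0, 1.0, -0.013, -0.001]
contact_force: [0.2, 1.0, -0.7]
grip_width: 16.8
grip_force: 78.6
side 0.97 4825.0
top 0.61 513.0
centre ahead, underside below TCP, pitch [41.67992824 42.16307259  0.55747481] 0.15548852723815187
centre ahead, underside below TCP, pitch [42.1058559  42.41923226  0.83749897] 0.7802596042266743
corners z [162.8 237.8 162.9 237.9 160.6 235.6 160.6 235.6] x [388. 389. 388. 389. 528. 529. 528. 529.]
at xyz [-4.3 -0.5 -0.9] rot [-0.01  0.1   0.04]
```

View pics/b1.png

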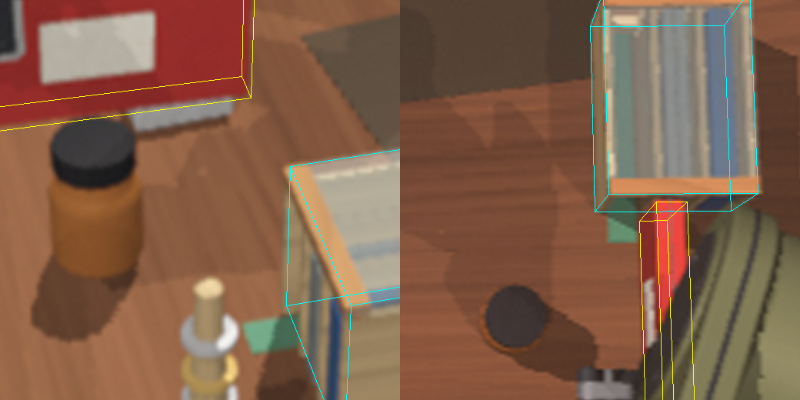

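The tin is held level (pitch about 0.7°) in front of the rack. The top view shows it heading toward the bay, with the green felt at (620,228). I'll pin down the lane from the felt itself.

```bash
python3 - <<'E'
from tgt import *
print("model lane", lane(-11,1))
for c,(x0,x1,y0,y1) in(("side",(305,345,315,345)),("top",(380,405,250,275))):
    im=cv2.imread(f"pics/{c}0.png"); h=cv2.cvtColor(im,cv2.COLOR_BGR2HSV)
    m=np.zeros(h.shape[:2],np.uint8); m[y0:y1,x0:x1]=((h[...,0]>60)&(h[...,0]<95)&(h[...,1]>80))[y0:y1,x0:x1]
    v,u=np.nonzero(m); P=np.array([onz(c,(a,b),1) for a,b in zip(u,v)])
    print(c,len(u),P.mean(0).round(1),"min",P.min(0).round(1),"max",P.max(0).round(1))
    for lo in range(530,556,5):
        s=P[(P[:,0]>=lo)&(P[:,0]<lo+5)]
        if len(s): print(lo,s[:,1].min().round(1),s[:,1].max().round(1),len(s))
E
```

```text
model lane [ 545.01818408 -141.32235908    1.        ]
side 112 [ 543.7 -142.     1. ] min [ 531.5 -150.8    1. ] max [ 557.1 -133.2    1. ]
530 -150.2 -134.1 15
535 -149.7 -134.5 23
540 -150.5 -133.9 24
545 -150.0 -134.8 23
550 -150.8 -133.8 23
555 -139.9 -133.2 4
top 3 [ 542.5 -143.1    1. ] min [ 540.  -147.7    1. ] max [ 547.5 -136.2    1. ]
535 -147.7 -147.7 1
540 -145.3 -145.3 1
545 -136.2 -136.2 1
```

The felt gives the lane at y ≈ -142 and the front at x ≈ 555, both agreeing with the model. I'll lower in front of the bay.

```bash
python3 -m pendant '[{"x":-3,"y":0,"z":35,"ax":0,"ay":0,"az":0,"fingers":10},{"x":-4,"y":0,"z":70,"ax":0,"ay":0,"az":0,"fingers":10},{"x":-4,"y":0,"z":105,"ax":0,"ay":0,"az":0,"fingers":10},{"x":-4,"y":0,"z":135,"ax":0,"ay":0,"az":0,"fingers":10},{"x":-4,"y":0,"z":150,"ax":0,"ay":0,"az":0,"fingers":10},{"x":-4,"y":0,"z":155,"ax":0,"ay":0,"az":0,"fingers":10},{"x":-4,"y":0,"z":155,"ax":0,"ay":0,"az":0,"fingers":10},{"x":-4,"y":0,"z":155,"ax":0,"ay":0,"az":0,"fingers":10}]'; python3 look.py b2; python3 -c "
from tgt import *
for s in(-140,-20): rel(lane(s,48,-.5),Rl,s)"
```

```text
time: 8.97
tcp_pos: [411.4, -139.1, 49.5]
tool_rot: [0.0, 1.0, -0.012, -0.0]
contact_force: [0.6, 0.4, -1.7]
grip_width: 17.1
grip_force: 78.6
side 0.86 3321.0
top 0.58 268.0
centre ahead, underside below TCP, pitch [41.83592752 42.52785591  0.73210782] 0.2523761525189999
centre ahead, underside below TCP, pitch [41.9829256  42.93657537  1.24405613] 0.9608898313273186
corners z [ 8.1 83.1  8.1 83.1  5.  80.   5.  80. ] x [383. 385. 384. 385. 523. 525. 524. 525.]
-140 xyz [ 4.3 -1.   2.4] rot [ 0.09 -0.08 -0.04]
-20 xyz [124.3  -1.1   2.5] rot [ 0.09 -0.08 -0.04]
```

View pics/b2.png

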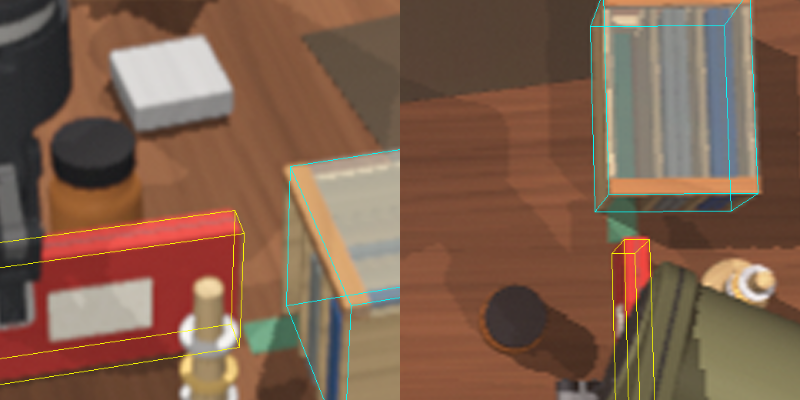

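The side view shows the lead end at (238,345), just in front of the felt at (270,335) and clear of the jar and post. I'll start inserting and watch the force.

```bash
python3 -m pendant '[{"x":5,"y":-1,"z":2,"ax":0,"ay":0,"az":0,"fingers":10},{"x":15,"y":-1,"z":2,"ax":0,"ay":0,"az":0,"fingers":10},{"x":25,"y":-1,"z":2,"ax":0,"ay":0,"az":0,"fingers":10},{"x":35,"y":-1,"z":2,"ax":0,"ay":0,"az":0,"fingers":10},{"x":45,"y":-1,"z":2,"ax":0,"ay":0,"az":0,"fingers":10},{"x":55,"y":-1,"z":2,"ax":0,"ay":0,"az":0,"fingers":10},{"x":60,"y":-1,"z":2,"ax":0,"ay":0,"az":0,"fingers":10},{"x":60,"y":-1,"z":2,"ax":0,"ay":0,"az":0,"fingers":10}]'; python3 -c "
from tgt import *
for s in(-20,): rel(lane(s,47,-.5),Rl,s)"
```

```text
time: 9.83
tcp_pos: [472.7, -140.0, 47.0]
tool_rot: [0.0, 1.0, -0.012, 0.0]
contact_force: [0.9, 0.4, -1.5]
grip_width: 17.2
grip_force: 78.6
-20 xyz [63.3 -0.   0. ] rot [ 0.05 -0.02 -0.02]
```

The lead end is now 31 mm inside with no contact force. I'll continue.

```bash
python3 -m pendant '[{"x":10,"y":0,"z":0,"ax":0,"ay":0,"az":0,"fingers":10},{"x":20,"y":0,"z":0,"ax":0,"ay":0,"az":0,"fingers":10},{"x":30,"y":0,"z":0,"ax":0,"ay":0,"az":0,"fingers":10},{"x":40,"y":0,"z":0,"ax":0,"ay":0,"az":0,"fingers":10},{"x":50,"y":0,"z":0,"ax":0,"ay":0,"az":0,"fingers":10},{"x":57,"y":0,"z":0,"ax":0,"ay":0,"az":0,"fingers":10},{"x":62,"y":0,"z":0,"ax":0,"ay":0,"az":0,"fingers":10},{"x":62,"y":0,"z":0,"ax":0,"ay":0,"az":0,"fingers":10},{"x":62,"y":0,"z":2,"ax":0,"ay":0,"az":0,"fingers":10},{"x":62,"y":0,"z":3,"ax":0,"ay":0,"az":0,"fingers":10},{"x":62,"y":0,"z":4,"ax":0,"ay":0,"az":0,"fingers":10},{"x":62,"y":0,"z":4,"ax":0,"ay":0,"az":0,"fingers":10}]'; python3 -c "
from tgt import *
for s in(-20,): rel(lane(s,47,-.5),Rl,s)"
```

```text
time: 10.83
tcp_pos: [531.5, -141.1, 43.2]
tool_rot: [0.0, 1.0, -0.013, -0.001]
contact_force: [-2.5, 0.4, 3.5]
grip_width: 17.1
grip_force: 79.7
-20 xyz [ 4.5  0.4 -3.8] rot [ 0.01  0.13 -0.06]
```

It's touching the felt, about 3.5 N up. I'll release, rise, back off, and shut the fingers.

```bash
python3 -m pendant '[{"x":0,"y":0,"z":0,"ax":0,"ay":0,"az":0,"fingers":20},{"x":0,"y":0,"z":0,"ax":0,"ay":0,"az":0,"fingers":34},{"x":0,"y":0,"z":0,"ax":0,"ay":0,"az":0,"fingers":34},{"x":0,"y":0,"z":0,"ax":0,"ay":0,"az":0,"fingers":34},{"x":0,"y":0,"z":-15,"ax":0,"ay":0,"az":0,"fingers":34},{"x":0,"y":0,"z":-45,"ax":0,"ay":0,"az":0,"fingers":34},{"x":0,"y":0,"z":-80,"ax":0,"ay":0,"az":0,"fingers":34},{"x":-30,"y":0,"z":-85,"ax":0,"ay":0,"az":0,"fingers":34},{"x":-65,"y":0,"z":-85,"ax":0,"ay":0,"az":0,"fingers":10},{"x":-80,"y":0,"z":-85,"ax":0,"ay":0,"az":0,"fingers":0},{"x":-80,"y":0,"z":-85,"ax":0,"ay":0,"az":0,"fingers":0},{"x":-80,"y":0,"z":-85,"ax":0,"ay":0,"az":0,"fingers":0}]' 40; python3 -c "
from tgt import *
rel(lane(-75,34,-.5),Rl,'behind')
im=get_image('side');save('c1',cv2.resize(im[220:370,240:440],(800,600),interpolation=2))"
```

```text
time: 11.83
tcp_pos: [452.2, -139.2, 128.4]
tool_rot: [0.0, 1.0, -0.013, -0.0]
contact_force: [0.5, 0.5, -1.0]
grip_width: 0.0
grip_force: 0.0
behind xyz [28.9  0.3 94.3] rot [ 0.03  0.04 -0.1 ]
```

View pics/c1.png

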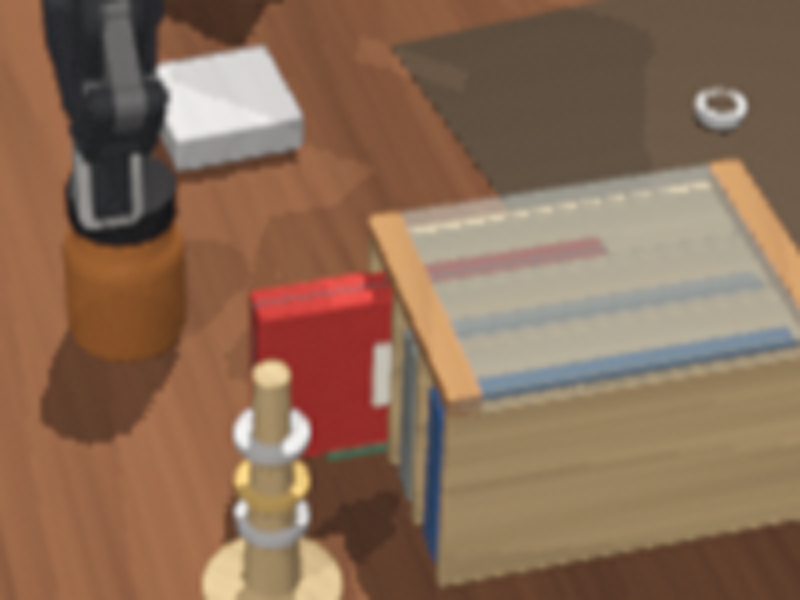

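The tin stands upright in the mouth of the bay, its rear end at about (255,290–450) in the crop. I'll drop behind it and push with the shut fingers.

```bash
python3 -m pendant '[{"x":10,"y":0,"z":15,"ax":0,"ay":0,"az":0,"fingers":0},{"x":20,"y":0,"z":45,"ax":0,"ay":0,"az":0,"fingers":0},{"x":20,"y":0,"z":80,"ax":0,"ay":0,"az":0,"fingers":0},{"x":20,"y":0,"z":92,"ax":0,"ay":0,"az":0,"fingers":0},{"x":20,"y":0,"z":92,"ax":0,"ay":0,"az":0,"fingers":0},{"x":30,"y":0,"z":92,"ax":0,"ay":0,"az":0,"fingers":0},{"x":40,"y":0,"z":92,"ax":0,"ay":0,"az":0,"fingers":0},{"x":47,"y":0,"z":92,"ax":0,"ay":0,"az":0,"fingers":0},{"x":54,"y":0,"z":92,"ax":0,"ay":0,"az":0,"fingers":0},{"x":61,"y":0,"z":92,"ax":0,"ay":0,"az":0,"fingers":0},{"x":68,"y":0,"z":92,"ax":0,"ay":0,"az":0,"fingers":0},{"x":74,"y":0,"z":92,"ax":0,"ay":0,"az":0,"fingers":0},{"x":74,"y":0,"z":92,"ax":0,"ay":0,"az":0,"fingers":0}]'; python3 -c "
from tgt import *
rel(lane(-11,36,-.5),Rl,'home?')"
```

```text
time: 12.97
tcp_pos: [528.8, -141.5, 36.4]
tool_rot: [0.001, 1.0, -0.013, 0.001]
contact_force: [-0.4, -0.4, -0.2]
grip_width: 0.2
grip_force: 0.0
home? xyz [16.2 -0.1  0.5] rot [ 0.06 -0.09 -0.05]
```

```bash
python3 -m pendant '[{"x":3,"y":0,"z":0,"ax":0,"ay":0,"az":0,"fingers":0},{"x":6,"y":0,"z":0,"ax":0,"ay":0,"az":0,"fingers":0},{"x":9,"y":0,"z":0,"ax":0,"ay":0,"az":0,"fingers":0},{"x":11,"y":0,"z":0,"ax":0,"ay":0,"az":0,"fingers":0},{"x":12,"y":0,"z":0,"ax":0,"ay":0,"az":0,"fingers":0},{"x":12,"y":0,"z":0,"ax":0,"ay":0,"az":0,"fingers":0}]'; python3 -c "
from tgt import *
rel(lane(-11,36,-.5),Rl,'home?')
im=get_image('side');save('c2',cv2.resize(im[260:360,300:400],(600,600),interpolation=2))"
```

```text
time: 13.47
tcp_pos: [537.7, -141.2, 36.1]
tool_rot: [0.0, 1.0, -0.013, -0.001]
contact_force: [-3.2, 1.0, 5.0]
grip_width: -0.2
grip_force: 1.3
home? xyz [7.3 0.4 0.1] rot [ 0.01  0.16 -0.06]
```

View pics/c2.png

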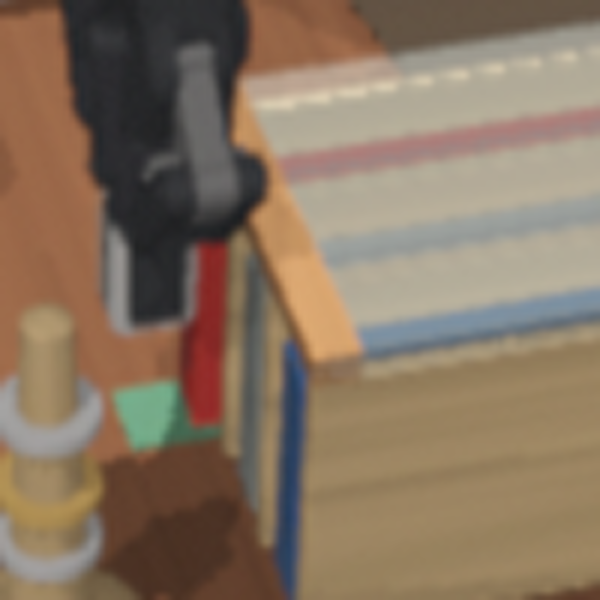

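About 8 mm of red still shows in front of the dividers. The push force is small, but there is some upward force. I'll raise the contact point to keep the knuckles clear of the roof, then keep pushing.

```bash
python3 -m pendant '[{"x":-4,"y":0,"z":0,"ax":0,"ay":0,"az":0,"fingers":0},{"x":-4,"y":0,"z":-14,"ax":0,"ay":0,"az":0,"fingers":0},{"x":-2,"y":0,"z":-14,"ax":0,"ay":0,"az":0,"fingers":0},{"x":0,"y":0,"z":-14,"ax":0,"ay":0,"az":0,"fingers":0},{"x":2,"y":0,"z":-14,"ax":0,"ay":0,"az":0,"fingers":0},{"x":4,"y":0,"z":-14,"ax":0,"ay":0,"az":0,"fingers":0},{"x":5,"y":0,"z":-14,"ax":0,"ay":0,"az":0,"fingers":0},{"x":5,"y":0,"z":-14,"ax":0,"ay":0,"az":0,"fingers":0}]'; cat > e.py <<'E'
from tgt import *
im=get_image('side'); print("tin rear-end mean col etc")
o=finder.outline_of('side','tin_red')
h=cv2.cvtColor(im,cv2.COLOR_RGB2HSV); m=((h[...,0]<6)|(h[...,0]>174))&(h[...,1]>170)&(h[...,2]>60)
# visible rear part: columns left of rack front, rows near bench; scan tin's -y face foot line
for r in range(318,332,2):
    c=np.nonzero(m[r,310:350])[0]
    if len(c): print(r,c.min()+310,c.max()+310)
for e in(-10,-5,0,5):   # predicted left edge of the tin's -y face (rear edge at s=e), heights 10,30
    print(e,proj('side',[RK.apply([e,33-.5-9,0])+[k[0],k[1],z] for z in(5,30)]).round(1).tolist())
rel(lane(-11,50,-.5),Rl,'home?')
E
python3 e.py
```

```text
time: 14.18
tcp_pos: [540.6, -140.8, 48.7]
tool_rot: [-0.0, 1.0, -0.013, -0.004]
contact_force: [-5.5, -0.3, 3.0]
grip_width: 0.3
grip_force: 0.0
tin rear-end mean col etc
318 333 336
320 333 336
322 333 335
324 333 335
326 334 335
328 334 335
-10 [[331.4, 329.8], [331.7, 317.9]]
-5 [[334.5, 329.3], [334.8, 317.4]]
0 [[337.5, 328.8], [337.9, 316.9]]
5 [[340.6, 328.3], [341.0, 316.4]]
home? xyz [ 4.4  0.9 -1.4] rot [-0.05  0.42 -0.04]
```

```bash
python3 -m pendant '[{"x":2,"y":0,"z":0,"ax":0,"ay":0,"az":0,"fingers":0},{"x":4,"y":0,"z":0,"ax":0,"ay":0,"az":0,"fingers":0},{"x":5,"y":0,"z":0,"ax":0,"ay":0,"az":0,"fingers":0},{"x":6,"y":0,"z":0,"ax":0,"ay":0,"az":0,"fingers":0},{"x":6,"y":0,"z":0,"ax":0,"ay":0,"az":0,"fingers":0}]'; python3 e.py
```

```text
time: 14.7
tcp_pos: [540.2, -139.8, 47.5]
tool_rot: [-0.002, 1.0, -0.012, -0.01]
contact_force: [-16.3, -0.5, 7.0]
grip_width: -0.3
grip_force: 0.0
tin rear-end mean col etc
318 333 336
320 333 335
322 333 335
324 333 335
326 334 335
328 334 335
-10 [[331.4, 329.8], [331.7, 317.9]]
-5 [[334.5, 329.3], [334.8, 317.4]]
0 [[337.5, 328.8], [337.9, 316.9]]
5 [[340.6, 328.3], [341.0, 316.4]]
home? xyz [ 4.8  1.9 -2.6] rot [-0.17  1.1  -0.01]
```

It stalled at 16 N with the rear still 6 mm out. Most likely the finger linkage is meeting the roof's front edge. I'll back off, tilt the tool 15° so that only the tips lead, and push again.

```bash
python3 -m pendant '[{"x":-8,"y":0,"z":0,"ax":0,"ay":0,"az":0,"fingers":0},{"x":-16,"y":0,"z":0,"ax":0,"ay":0,"az":0,"fingers":0},{"x":-16,"y":-1,"z":2,"ax":0,"ay":7,"az":0,"fingers":0},{"x":-16,"y":-1,"z":4,"ax":0,"ay":14,"az":0,"fingers":0},{"x":-16,"y":-1,"z":6,"ax":0,"ay":18,"az":0,"fingers":0},{"x":-16,"y":-1,"z":6,"ax":0,"ay":18,"az":0,"fingers":0},{"x":-16,"y":-1,"z":6,"ax":0,"ay":18,"az":0,"fingers":0}]'; python3 -c "
from tgt import *
rel(lane(-11,40,-.5),Rl*R.from_euler('y',18,degrees=True),'home?');rel(lane(-20,40,-.5),Rl*R.from_euler('y',18,degrees=True),'-20');print(tool()[1].as_matrix()[:,2])"; python3 e.py
```

```text
time: 15.38
tcp_pos: [532.6, -140.3, 43.7]
tool_rot: [0.002, 0.988, -0.014, 0.155]
contact_force: [0.1, -0.3, -0.2]
grip_width: -0.4
grip_force: 0.0
home? xyz [10.7  1.2  7.3] rot [ 0.03  0.19 -0.16]
-20 xyz [2.1 1.2 4.6] rot [ 0.03  0.19 -0.16]
[ 0.30568023 -0.00800091 -0.95210061]
tin rear-end mean col etc
318 333 336
320 333 335
322 333 336
324 333 336
326 334 335
328 334 335
-10 [[331.4, 329.8], [331.7, 317.9]]
-5 [[334.5, 329.3], [334.8, 317.4]]
0 [[337.5, 328.8], [337.9, 316.9]]
5 [[340.6, 328.3], [341.0, 316.4]]
home? xyz [10.2  0.2 -2.2] rot [  0.11 -18.03  -0.05]
```

```bash
python3 -m pendant '[{"x":4,"y":1,"z":4,"ax":0,"ay":0,"az":0,"fingers":0},{"x":6,"y":1,"z":5,"ax":0,"ay":0,"az":0,"fingers":0},{"x":8,"y":1,"z":6,"ax":0,"ay":0,"az":0,"fingers":0},{"x":10,"y":1,"z":6.5,"ax":0,"ay":0,"az":0,"fingers":0},{"x":12,"y":1,"z":7,"ax":0,"ay":0,"az":0,"fingers":0},{"x":12,"y":1,"z":7,"ax":0,"ay":0,"az":0,"fingers":0}]'; python3 e.py
```

```text
time: 15.98
tcp_pos: [546.9, -141.3, 40.7]
tool_rot: [0.002, 0.988, -0.012, 0.155]
contact_force: [-1.6, -0.2, 1.6]
grip_width: 0.2
grip_force: 1.0
tin rear-end mean col etc
-10 [[331.4, 329.8], [331.7, 317.9]]
-5 [[334.5, 329.3], [334.8, 317.4]]
0 [[337.5, 328.8], [337.9, 316.9]]
5 [[340.6, 328.3], [341.0, 316.4]]
home? xyz [ 1.1  0.5 -9.4] rot [ 1.000e-02 -1.788e+01 -5.000e-02]
```

The tin slid on at under 2 N. I'll retreat and inspect.

```bash
python3 -m pendant '[{"x":-10,"y":0,"z":-3,"ax":0,"ay":0,"az":0,"fingers":0},{"x":-30,"y":0,"z":-10,"ax":0,"ay":0,"az":0,"fingers":0},{"x":-45,"y":0,"z":-40,"ax":0,"ay":0,"az":0,"fingers":0},{"x":-55,"y":0,"z":-80,"ax":0,"ay":0,"az":0,"fingers":0},{"x":-65,"y":0,"z":-120,"ax":0,"ay":0,"az":0,"fingers":0},{"x":-65,"y":0,"z":-160,"ax":0,"ay":0,"az":0,"fingers":0},{"x":-65,"y":0,"z":-160,"ax":0,"ay":0,"az":0,"fingers":0}]'; python3 - <<'E'
from tgt import *
import fit as F
o=[]
for c,(x0,y0) in(("side",(320,260)),("top",(360,180))):
    im=get_image(c); im=cv2.resize(im,None,fx=4,fy=4,interpolation=2)
    if c=="side":
        for s in(-6,0,6):
            u=(proj(c,[RK.apply([s,32.5-9,0])+[k[0],k[1],z] for z in(1,76)])*4+2).astype(int); cv2.line(im,tuple(u[0]),tuple(u[1]),(255,255,0),1)
    o.append(im[4*y0:4*y0+400,4*x0:4*x0+400])
save("d1",np.hstack(o))
for n in("cup","jar","tin_blue","tin_grey"):
    for c in("side","top"):
        r=finder.pinpoint(c,n)
        if r: print(n,c,np.round(r[0]["location"],1),np.round(onz(c,r[0]["location"],0)))
E
```

```text
time: 16.67
tcp_pos: [436.7, -140.0, 179.8]
tool_rot: [0.005, 0.987, -0.013, 0.161]
contact_force: [0.4, -1.1, -0.6]
grip_width: 0.3
grip_force: 0.0
cup side [294.8 185.7] [599. 307.   0.]
cup top [202.6 247.7] [596. 311.   0.]
jar side [270.9 302.5] [469. -57.   0.]
jar top [360.  292.7] [477. -65.   0.]
```

View pics/d1.png

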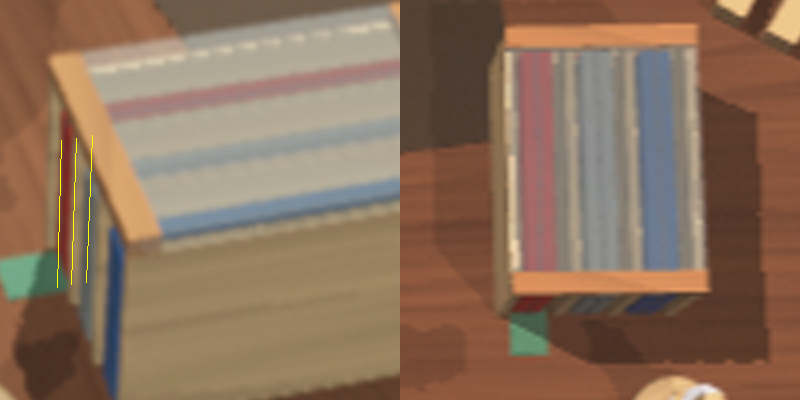

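The red tin fills the left bay, and its end is in line with the grey and blue ends and the divider fronts (side crop (66,190), top crop (530,303)). The cup and jar have not moved. Handing in.

```bash
python3 -c "
from bench import arm
print(arm.hand_in())"
```

```text
the job is handed in; nothing more can be done
None
```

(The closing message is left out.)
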